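Index the lens arm over the brass beetle

TASK

Swing the bench magnifier's arm over by one hole, so that its lens stands above the brass beetle: hook a fingertip through the orange pull ring from the pivot side, lift the spring pin out of its hole, swing the arm, and let the pin drop fully into the next hole. Pull the ring only from inside its opening; do not pinch it or push on it from outside. Leave the beetle and everything else on the bench where they stand.

Things in the scene. Friction and masses are not known exactly. Their poses are not given: they have to be found in the camera images.
- lens_arm (a joint): angle of the blue swing arm about its upright pivot, rad: 0 in the middle hole, where it starts; positive = swung to the robot's left (anticlockwise from above). Holes at -44, -22, 0, 22, 44 degrees (0.384 rad apart); stops at -0.9 and 0.9. It stays where it is left; slight friction (under 2 N at the ring). A seated pin leaves about 0.01 rad of play.
- index_pin (a joint): lift of the spring pin, m: 0 fully seated in a hole; 0.011 tip just clear of the hole plate (let go between holes, the tip rests on the plate at 0.011, slides along it and drops into a hole); 0.025 upper stop. Spring and weight pull it down with 6 N seated, 9 N at the stop. Pin 9 mm thick with round tip, 185 mm from the pivot; holes 12.5 mm along the arc.
- ring_rim: orange pull ring rigidly on the pin's top; origin at the centre of its opening. Opening 52 mm, outside 70 mm across, bar 7 mm thick. Leans 45 degrees: its z axis (axis of the opening) points up and back to the pivot, 45 degrees above level; its y axis is level, across the arm. A finger pointing away from the pivot and 45 degrees down passes straight through. Hook its inner face; the outside is off limits.
- ring_top (a point): middle of the ring's upper bar (far from the pivot), at the inner edge of the opening, 26 mm from its centre: a hooked finger lifts here. Raised straight up, a finger backs out of the leaning ring by up to 20 mm before it meets the bar, so put it 35 mm through. With the pin seated the opening's centre is 109 mm above the table, 208 mm from the pivot axis, straight along the arm. It turns with the arm.
- pivot (a point): on the arm's pivot axis, 58 mm above the table, at the robot's end of the arm; boss 48 mm across, top 73 mm above the table. Stand fixed to the table. The arm from here: flat blue bar 30 mm wide, top 64 mm above the table, 290 mm long, with a brass boss 28 mm across, top 76 mm, at 185 mm. The hole plate under it is an arc 42 mm wide, top 48 mm above the table.
- lens_center (a point): centre of the round lens at the far end of the arm, 330 mm from the pivot, 58 mm above the table; black frame 92 mm across, 12 mm thick.
- beetle: loose brass clockwork beetle, 42 by 30 mm, with copper head and legs, on a dark wooden disc 52 mm across; 20 mm high in all. Origin under its middle, on the table. It stands under the lens place of one of the two neighbouring holes (within 1 cm), on the robot's left or right of the start.
- gear: loose steel gear wheel with hub, 57 mm across, 22 mm high, origin under its middle; it stands under the lens place of the other neighbouring hole.
- jar: loose amber jar with a steel cap, 48 mm across, 60 mm high, left of the left-hand neighbour place; origin under its middle.
- mug: loose blue mug, 76 mm across, 90 mm high, on the left; origin under its middle.
- driver: loose red-handled screwdriver lying on the right; origin near its middle.
- spool: loose yellow spool, 56 mm across, 50 mm high, on the left; origin under its middle.
- tray: loose red divided tray, 100 by 140 by 30 mm, on the right; origin under its middle.

How it is judged:
By the outcome, as a careful person would: the job done as asked, in the order asked, and still so for the second after the job is handed in, with the robot touching nothing.
It also fails if it takes over 48 s, if anything falls off the work surface, if the arm or the gripper's body presses on something with over 40 N, if the wrist force passes 120 N, or if a joint passes its speed limit or range.

ROBOT

A 6-joint arm with a two-finger parallel gripper is mounted at the origin on the work surface. World frame = base frame: x ahead of the robot, y to its left, z up, the work surface at z = 0. Lengths are in mm, angles in rad, forces in N, time in s.
With the tool pointing down it reaches from about 275 to 750 mm from the base axis. Payload 10.2 kg.
Tool frame: the origin (TCP) lies midway between the tips of the shut fingers; the grasp point (between the pads) lies 19 mm behind it (env.grip_point_offset is the distance from the TCP to the grasp point, in mm); z points along the fingers, y is the line along which they close (so a half turn about z gives the same grasp; the last joint's range is limited). The gripper opens to 85 mm and grips with 20 to 120 N. Pads are 22 mm wide; open, the fingers measure 114 mm over their backs; the gripper's body (76 mm by 85 mm) begins 54 mm behind the grasp point. The pads swing forward as they close: fully open they stand 13 mm farther back than shut.
Start: joints at [0.96, 0.313, 1.498, -0, 1.331, -0.223], TCP at [198.543, 486.016, 231.294] pointing down, gripper open.
Joint ranges: [-2.94, 2.94], [-0.97, 2.17], [0.19, 2.56], [-1.23, 4.37], [0.02, 3.11], [-2.88, 2.88]. Speed limits (rad/s): [2.39, 2.39, 3.01, 3.14, 3.14, 3.14].

INTERFACE

Orientations are given as a unit quaternion [w, x, y, z].
In Python, from workcell import env, viewer, spotter gives the robot as it stands.
- The arm moves only by the shell command python3 -m pendant 'ROWS' [FORCE]. ROWS is JSON, a list that holds one entry, the list of rows, each a list of 7 numbers: the opening, from -1 (shut) to 1 (fully open), then the shift along the tool's x, y, z normalised to -1 to 1, where 1 is 75 mm, then the turn, a rotation vector about the tool's x, y, z normalised to -1 to 1, where 1 is pi rad. A call has 1 to 10 rows; each row shifts and turns the commanded pose from where the row before left it, along the tool's axes as they then stand; what a row does not reach is not made up. A row lasts 1/10 s, in which the tool goes at most 50 mm and 8.59 degrees, less where a joint would pass 70% of its speed; a pose out of reach is approached as far as the arm can. A call with a number of a shift or a turn outside -1 to 1 is refused whole. A call with a gripper value outside its range is refused whole. The fingers move at their own pace and stop on an object; FORCE is the grip in N (left out, the last holds). Time passes only in rows, so rows that do not move let the fingers close. It gives the time, the measured TCP pose, the force, the opening and the grip force at its end, in the units of the state.
- env.get_obs(): the state, without advancing time (a new reading comes with each control period).
- viewer.get_image(name): name is "scene" or "top" or "wrist"; returns a dict with "frame" (400x640x3 uint8, blue, green, red), "fx", "fy", "cx", "cy" (pixels), "k1" (the pictures are not rectified: a ray, as slopes to the right and down, at radius r is drawn at 1 + k1 r^2 times it, then the intrinsics apply), "T" (4x4, takes a point from camera to world coordinates); the wrist camera has in their place "tool_from_camera" (4x4, takes a point from camera to tool coordinates, whose origin is the TCP and whose axes are the flange's). Camera axes: x right, y up, looking along -z (the intrinsics and any distortion apply to the point x, -y, -z); pixel columns grow to the right and rows downward; lengths in mm; the calibration is good to about 2 mm. A picture is of the moment at which its call begins: read the wrist's pose just before it. There is no depth.
- env.hand_in(): hands the job in; it is judged then, once.
Trained networks look in the newest picture that a camera, given by its name, has taken for a name from the list of things; names that differ only in an ending like _2 or _b are one class to them, and where a whole thing is asked for, a point or a joint stands for the part that bears it (a point fixed in the world has none). Each returns a list of dicts, best first, with "confidence" (0 to 1); they miss things now and then, are a little off and sometimes report something else, mostly with a low value. They report only what shows in the picture. A call takes as long as a camera call.
- spotter.recognise(camera, thing): "rect" ([centre column, centre row, width, height] as shares, 0 to 1, of the picture: columns of its width, rows of its height, round what is visible of it).
- spotter.masks_of(camera, thing): "pixels" (400x640 bool, what is visible of it) and "rect" ([centre column, centre row, width, height] as shares, 0 to 1, of the picture: columns of its width, rows of its height, round what is visible of it).
The state is a dict: "time_s": time; "joints": joint angles; "joint_vel": joint speeds; "joint_efforts": joint torques, N m; "tcp_pos": TCP position; "tcp_rot": TCP orientation; "ft_force": force on the tool from outside, world axes, zero at the start; "torque": the same for the moment, N m; "gripper_width": finger opening in mm; "grasp_force": force on a finger pad.
Only numpy, scipy, OpenCV 4.12 (cv2) and the standard library are available. Lean on these libraries where they do the work, as an engineer would, in place of code of your own. Each camera call takes 0.05 s, during which the arm holds its last target. There are 200 camera calls.

## Working session

There is one attempt and no reset: what is moved stays moved. The work goes in short steps, Python scripts to look and compute and a shell command to move; the robot and the scene stay as the last step left them, time stands still between calls to the robot, and variables do not carry over. Pictures are saved under pics/ and viewed, at most 10 in all, crops included, and the job is handed in when it is done.

```bash
mkdir -p pics; ls; cat > h.py <<'E'
import numpy as np, cv2
from scipy.spatial.transform import Rotation as R
from workcell import env, viewer, spotter
def rot(o): q=o["tcp_rot"]; return R.from_quat([q[1],q[2],q[3],q[0]])
def camT(im,o=None):
    if "T" in im: return np.array(im["T"])
    T=np.eye(4);T[:3,:3]=rot(o).as_matrix();T[:3,3]=o["tcp_pos"]; return T@np.array(im["tool_from_camera"])
def K(im): return np.array([[im["fx"],0,im["cx"]],[0,im["fy"],im["cy"]],[0,0,1.]])
def D(im): # forward model r(1+k1 r^2)
    return np.array([im["k1"],0,0,0,0.])
def ray(im,u,v,o=None):
    p=cv2.undistortPoints(np.array([[[u,v]]],float),K(im),D(im))[0,0]
    T=camT(im,o); return T[:3,3],T[:3,:3]@np.array([p[0],-p[1],-1])
def onz(im,u,v,z,o=None):
    c,d=ray(im,u,v,o); return c+d*(z-c[2])/d[2]
def proj(im,P,o=None):
    T=np.linalg.inv(camT(im,o)); q=T[:3,:3]@np.array(P,float)+T[:3,3]
    return cv2.projectPoints(np.array([[q[0],-q[1],-q[2]]]),np.zeros(3),np.zeros(3),K(im),D(im))[0][0,0]
E
python3 - <<'E'
from h import *
for n in("scene","top"):
    im=viewer.get_image(n); cv2.imwrite(f"pics/{n}0.png",im["frame"])
    for t,z in(("beetle",10),("gear",11),("jar",60),("lens_center",58),("ring_rim",109),("pivot",73),("lens_arm",64),("mug",90),("spool",50)):
        for r in spotter.masks_of(n,t)[:2]:
            ys,xs=np.nonzero(r["pixels"]); a=r["rect"]
            print(n,t,round(r["confidence"],2),np.round([a[0]*640,a[1]*400,a[2]*640,a[3]*400]),onz(im,xs.mean(),ys.mean(),z).round())
E
```

```text
pics
scene beetle 0.63 [278. 245.  14.  17.] [ 653. -124.   10.]
scene gear 0.82 [361. 263.  18.  22.] [708. 124.  11.]
scene gear 0.69 [167. 234.  51.  39.] [ 630. -463.   11.]
scene lens_center 0.66 [334. 211. 100. 101.] [558.  36.  58.]
scene lens_center 0.57 [326. 215.  51. 104.] [604.  18.  58.]
scene ring_rim 0.59 [330. 206.  21.  10.] [585.  23. 109.]
scene pivot 0.89 [336. 212. 101. 105.] [567.  39.  73.]
scene lens_arm 0.79 [325. 215.  46. 101.] [609.  18.  64.]
scene mug 0.7 [478. 240.  39.  35.] [673. 447.  90.]
scene spool 0.76 [466. 179.  22.  23.] [412. 479.  50.]
top beetle 0.43 [361. 185.  15.  10.] [ 645. -126.   10.]
top beetle 0.28 [317. 203.   4.   0.] [574.  29.  10.]
top gear 0.68 [294. 168.  14.  14.] [704. 124.  11.]
top gear 0.41 [454. 186.  42.  34.] [ 632. -461.   11.]
top jar 0.52 [262. 177.  14.  15.] [655. 228.  60.]
top jar 0.34 [452. 186.  48.  40.] [ 621. -446.   60.]
top lens_center 0.83 [323. 207.  39. 116.] [572.  27.  58.]
top pivot 0.78 [313. 213.  91. 119.] [507.  40.  73.]
top pivot 0.2 [440. 242.  35.  40.] [ 393. -408.   73.]
top lens_arm 0.81 [321. 206.  42. 105.] [575.  25.  64.]
top mug 0.57 [196. 181.  29.  27.] [632. 456.  90.]
top spool 0.77 [186. 253.  14.  11.] [388. 482.  50.]
```

```bash
python3 - <<'E'
import cv2
a=cv2.imread("pics/top0.png")[120:300,220:440]; b=cv2.imread("pics/scene0.png")[140:300,240:400]
a=cv2.resize(a,None,fx=3.6,fy=3.3); cv2.imwrite("pics/topc.png",a)
cv2.imwrite("pics/scc.png",cv2.resize(b,None,fx=3.75,fy=3.75))
E
```

```text
(no output)
```

View pics/topc.png

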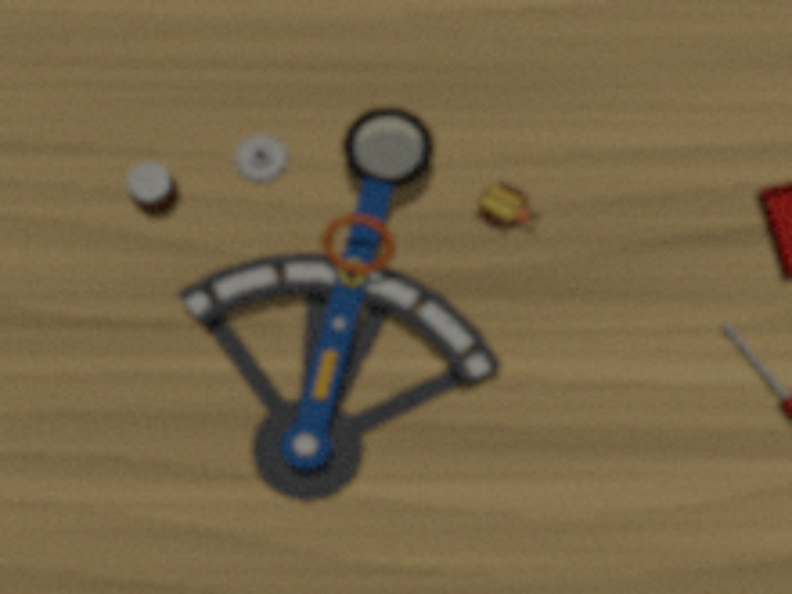

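View pics/scc.png

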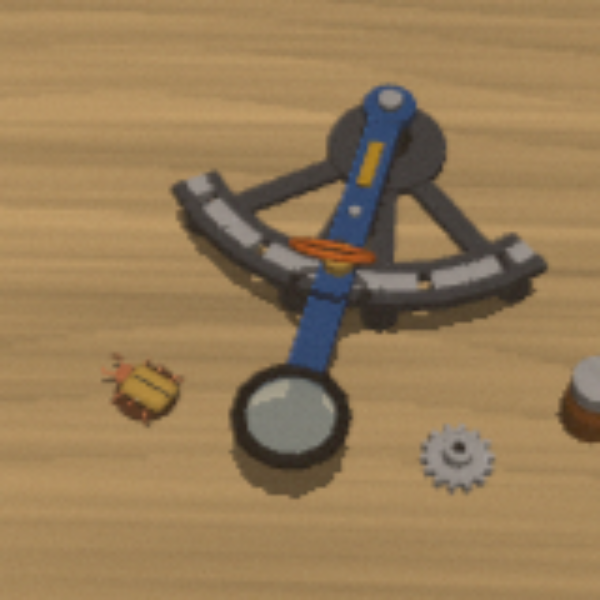

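The beetle (topc ≈ 503,205) is on the robot's right, so the arm has to swing to -0.384. The gear is on the left. The pivot cap is at topc (306,443) / scc (390,98), and the lens at (389,148) / (292,415).

```bash
cat > ring.py <<'E'
E
python3 - <<'E'
from h import *
t=viewer.get_image("top"); s=viewer.get_image("scene")
print("piv",onz(t,305,254.2,73).round(1),onz(s,344,166.1,73).round(1))
print("lens",onz(t,328.1,164.8,62).round(1),onz(s,317.9,250.7,62).round(1))
print("ring ctr",onz(t,220+359/3.6,120+243/3.3,109).round(1),onz(s,240+332/3.75,140+250/3.75,109).round(1))
print("brass",onz(t,220+352/3.6,120+275/3.3,76).round(1))
o=env.get_obs(); print(rot(o).as_matrix().round(3),o["tcp_pos"],o["time_s"])
E
```

```text
piv [381.9  71.   73. ] [383.8  75.3  73. ]
lens [698.4  -7.6  62. ] [704.7  -2.4  62. ]
ring ctr [583.3  21.7 109. ] [583.8  25.4 109. ]
brass [556.3  28.5  76. ]
[[-0.926  0.378  0.   ]
 [ 0.378  0.926 -0.   ]
 [-0.    -0.    -1.   ]] [198.54649639 486.0167791  231.28806731] 1.1
```

```bash
python3 -m pendant '[[[-1,-0.5,-0.33,0,0,0,0],[-1,-0.5,-0.33,0,0,0,0],[-1,-0.5,-0.33,0,0,0,0],[-1,-0.5,-0.33,0,0,0,0],[-1,-0.5,-0.33,0,0,0,0],[-1,-0.5,-0.33,0,0,0,0],[-1,-0.5,-0.33,0,0,0,0],[-1,-0.5,-0.33,0,0,0,0],[-1,-0.5,-0.33,0,0,0,0],[-1,-0.5,-0.33,0,0,0,0]]]'
cat > plan.py <<'E'
from h import *
import sys
# target: arm heading h deg, offset along tool z from ring centre (a), in-plane up (b), lift
def target(h,a,b=0,lift=0,piv=(383,73),r=208,pitch=45):
    h=np.radians(h);p=np.radians(pitch); er=np.array([np.cos(h),np.sin(h),0]);Z=np.array([0,0,1.])
    z=er*np.cos(p)-Z*np.sin(p); y=np.array([-np.sin(h),np.cos(h),0]); x=np.cross(y,z)
    up=(er+Z)*.7071; zz=(er-Z)*.7071
    return np.array([*piv,109+lift])+er*r+zz*a+up*b, np.c_[x,y,z]
def delta(P,M):
    o=env.get_obs(); Rm=rot(o).as_matrix()
    print("t",o["time_s"],"tcp",np.round(o["tcp_pos"],1),"F",np.round(o["ft_force"],1))
    print("shift/75",(Rm.T@(P-np.array(o["tcp_pos"]))/75).round(3),"turn/pi",(R.from_matrix(Rm.T@M).as_rotvec()/np.pi).round(4))
E
python3 -c "
from plan import *
delta(*target(-13.8,-100))"
```

```text
time_s: 2.1
tcp_pos: [452.9, 113.3, 231.5]
tcp_rot: [0.0, 0.193, 0.981, 0.0]
ft_force: [0.7, 0.7, 0.7]
gripper_width: 0.3
grasp_force: 0.0
t 2.1 tcp [452.9 113.3 231.5] F [0.7 0.7 0.7]
shift/75 [-1.151 -0.582  0.691] turn/pi [-0.0183 -0.2494 -0.0444]
```

```bash
python3 -m pendant '[[[-1,0,0,0,-0.0023,-0.0312,-0.0055],[-1,0,0,0,-0.0023,-0.0312,-0.0055],[-1,0,0,0,-0.0023,-0.0312,-0.0055],[-1,0,0,0,-0.0023,-0.0312,-0.0055],[-1,0,0,0,-0.0023,-0.0312,-0.0055],[-1,0,0,0,-0.0023,-0.0312,-0.0055],[-1,0,0,0,-0.0023,-0.0312,-0.0055],[-1,0,0,0,-0.0023,-0.0312,-0.0055],[-1,0,0,0,0,0,0]]]'
python3 -c "
from plan import *
delta(*target(-13.8,-100))"
```

```text
time_s: 3.0
tcp_pos: [450.7, 115.0, 230.1]
tcp_rot: [0.378, 0.111, 0.918, -0.047]
ft_force: [0.0, 0.8, 0.5]
gripper_width: 0.1
grasp_force: 0.0
t 3.0 tcp [450.7 115.  230.1] F [0.  0.8 0.5]
shift/75 [-0.3   -0.757  1.244] turn/pi [-0.0006 -0.0016  0.    ]
```

```bash
python3 -m pendant '[[[-1,-0.075,-0.19,0.31,-0.0001,-0.0004,0],[-1,-0.075,-0.19,0.31,-0.0002,-0.0004,0],[-1,-0.075,-0.19,0.31,-0.0002,-0.0004,0],[-1,-0.075,-0.19,0.31,-0.0001,-0.0004,0],[-1,0,0,0,0,0,0],[-1,0,0,0,0,0,0]]]'
python3 - <<'E'
from plan import *
delta(*target(-13.8,-100))
o=env.get_obs(); im=viewer.get_image("wrist")
f=im["frame"].copy()
P,M=target(-13.8,0); up=M[:,0]; y=M[:,1]
for a in np.linspace(0,2*np.pi,36):
    u=proj(im,P+26*(np.cos(a)*up+np.sin(a)*y),o); cv2.circle(f,tuple(int(v) for v in u),1,(0,255,0),-1)
for r in spotter.masks_of("wrist","ring_rim")[:2]:
    m=r["pixels"].astype(np.uint8); cs,_=cv2.findContours(m,cv2.RETR_CCOMP,cv2.CHAIN_APPROX_NONE)
    print(r["confidence"],r["rect"],len(cs)); cv2.drawContours(f,cs,-1,(255,255,255),1)
cv2.imwrite("pics/w1.png",f)
E
```

```text
time_s: 3.6
tcp_pos: [518.0, 39.3, 181.5]
tcp_rot: [0.38, 0.113, 0.917, -0.046]
ft_force: [0.2, -0.0, -0.4]
gripper_width: -0.0
grasp_force: 0.0
t 3.6 tcp [518.   39.3 181.5] F [ 0.2 -0.  -0.4]
shift/75 [ 0.034  0.007 -0.001] turn/pi [-0.0004  0.0001 -0.0011]
0.91 [0.5015, 0.4855, 0.1273, 0.195] 2
```

View pics/w1.png

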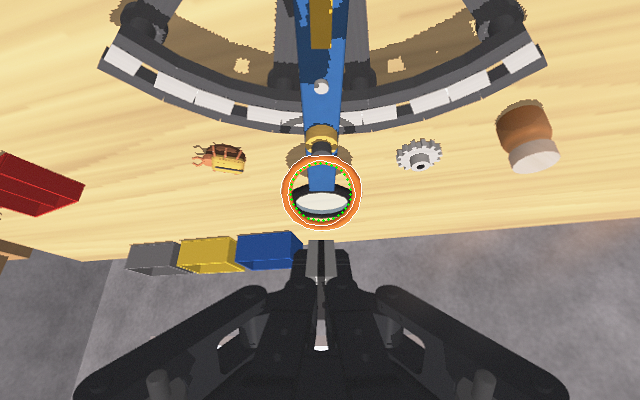

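The projected opening lies almost exactly on the ring (centre ≈ 321,192), the fingers are in line with it and the beetle is on the right. I'll refine by fitting the rim.

```bash
python3 - <<'E'
from plan import *
from scipy.optimize import least_squares
o=env.get_obs(); im=viewer.get_image("wrist")
m=spotter.masks_of("wrist","ring_rim")[0]["pixels"].astype(np.uint8)
cs,h=cv2.findContours(m,cv2.RETR_EXTERNAL,cv2.CHAIN_APPROX_NONE)
c=max(cs,key=len)[:,0,:].astype(float)
P,M=target(-13.8,0)
A=np.linspace(0,2*np.pi,120)
def circ(d,rad): return np.array([proj(im,P+M@d+rad*(np.cos(a)*M[:,0]+np.sin(a)*M[:,1]),o) for a in A])
from scipy.spatial import cKDTree
f=lambda d:cKDTree(circ(d,35)).query(c)[0]
r=least_squares(f,[0,0,0],diff_step=1e-3,x_scale=1,method="trf",loss="soft_l1")
def mom(q): return np.r_[cv2.minEnclosingCircle(q.astype(np.float32))[0],cv2.contourArea(q.astype(np.float32))]
print(r.x,r.cost,mom(c),mom(circ(np.zeros(3),35)))
delta(*target(-13.8,0))
E
```

```text
[-2.32727544 -0.04705192  4.68625759] 64.27713023753998 [ 319.87896729  192.21107483 4706.        ] [ 319.65213013  191.08441162 4905.38650434]
t 3.8 tcp [517.6  40.5 182. ] F [-0.4  0.9  0.3]
shift/75 [ 0.035 -0.008  1.343] turn/pi [ 0.0003  0.0007 -0.0005]
```

```bash
python3 -m pendant '[[[-1,0,0,0.3,0,0,0],[-1,0,0,0.3,0,0,0],[-1,0,0,0.3,0,0,0],[-1,0,0,0.2,0,0,0],[-1,0,0,0,0,0,0]]]'
python3 -m pendant '[[[-1,0,0,0.2,0,0,0],[-1,0,0,0.2,0,0,0],[-1,0,0,0.2,0,0,0],[-1,0,0,0.13,0,0,0],[-1,0,0,0,0,0,0],[-1,0,0,0,0,0,0]]]'
python3 - <<'E'
from plan import *
delta(*target(-13.8,37,2.3))
o=env.get_obs()
for n in ("wrist","scene"):
    im=viewer.get_image(n); f=im["frame"]
    if n=="scene": f=cv2.resize(f[150:250,270:400],(390,300))
    else: f=f[60:360,140:500]; f=cv2.resize(f,None,fx=1,fy=1)
    cv2.imwrite(f"pics/{n}2.png",f)
a=cv2.imread("pics/wrist2.png");b=cv2.imread("pics/scene2.png"); cv2.imwrite("pics/c2.png",np.hstack([a,b]))
E
```

```text
time_s: 4.3
tcp_pos: [573.4, 25.8, 133.7]
tcp_rot: [0.376, 0.112, 0.919, -0.045]
ft_force: [-0.4, 0.2, 0.0]
gripper_width: -0.2
grasp_force: 0.0
time_s: 4.9
tcp_pos: [610.5, 16.7, 103.0]
tcp_rot: [0.364, 0.111, 0.924, -0.042]
ft_force: [-11.5, 2.8, -6.2]
gripper_width: 0.1
grasp_force: 6.5
t 4.9 tcp [610.5  16.7 103. ] F [-11.5   2.8  -6.2]
shift/75 [0.154 0.005 0.194] turn/pi [ 0.001  -0.0111 -0.0001]
```

View pics/c2.png

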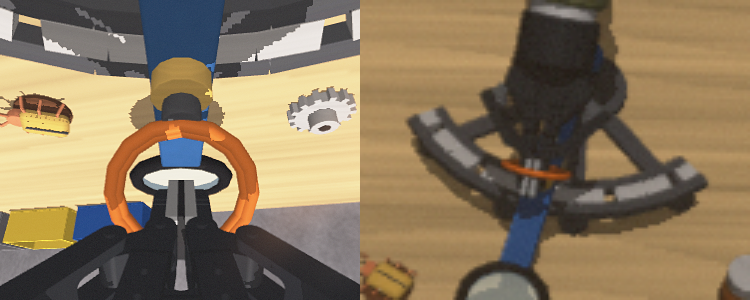

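```bash
python3 - <<'E'
from plan import *
o=env.get_obs(); print(np.round(o["joints"],3),np.round(o["joint_vel"],3),np.round(o["joint_efforts"],1))
print(rot(o).as_matrix().round(3)); delta(*target(-13.8,37,2.3))
E
```

```text
[-0.135  0.422  1.947 -1.231  0.073 -0.263] [ 0.    -0.003 -0.     0.001  0.001  0.   ] [ -1.8 -43.7 -27.3  -0.4  -1.3  -0. ]
[[-0.71   0.236  0.663]
 [ 0.175  0.972 -0.159]
 [-0.682  0.003 -0.731]]
t 5.0 tcp [610.5  16.7 103.2] F [-12.7   2.6  -5.9]
shift/75 [0.156 0.005 0.196] turn/pi [ 0.0011 -0.011  -0.0001]
```

Joint 4 hit its limit: at 45° the wrist is straight in line with the forearm. The finger is inside the ring and touching the top bar lightly. I'll use a steeper pitch of about 57°.

```bash
cat >> plan.py <<'E'
# finger crosses ring plane at in-plane offset b (up), tip d further along the finger, pin lift
def tgt(h,d,b,lift=0,pitch=57,piv=(383,73),r=208):
    P,M=target(h,0,b,lift,piv,r,pitch); return P+M[:,2]*d,M
def show():
    o=env.get_obs(); print("J",np.round(o["joints"],3),"F",np.round(o["ft_force"],1)); return o
E
python3 -c "
from plan import *
show(); delta(*tgt(-13.8,25,0))"
```

```text
J [-0.135  0.422  1.947 -1.231  0.073 -0.263] F [-12.7   2.6  -5.9]
t 5.0 tcp [610.5  16.7 103.2] F [-12.7   2.6  -5.9]
shift/75 [0.262 0.005 0.032] turn/pi [0.0011 0.0557 0.0001]
```

```bash
python3 -m pendant '[[[-1,0.065,0.001,0.008,0.0003,0.014,0],[-1,0.065,0.001,0.008,0.0003,0.014,0],[-1,0.065,0.001,0.008,0.0003,0.014,0],[-1,0.065,0.001,0.008,0.0002,0.014,0],[-1,0,0,0,0,0,0],[-1,0,0,0,0,0,0]]]'; python3 -c "
from plan import *
show(); delta(*tgt(-13.8,30,2))"
```

```text
time_s: 5.6
tcp_pos: [605.6, 14.9, 97.2]
tcp_rot: [0.315, 0.117, 0.941, -0.042]
ft_force: [0.1, 0.4, -0.1]
gripper_width: -0.2
grasp_force: 0.0
J [-0.138  0.426  1.897 -0.394  0.188 -1.098] F [ 0.1  0.4 -0.1]
t 5.6 tcp [605.6  14.9  97.2] F [ 0.1  0.4 -0.1]
shift/75 [0.141 0.045 0.092] turn/pi [-0.0031  0.0228 -0.0009]
```

```bash
python3 -m pendant '[[[-1,0.07,0.02,0.04,-0.0015,0.011,-0.0005],[-1,0.07,0.025,0.05,-0.0015,0.011,-0.0005],[-1,0,0,0,0,0,0],[-1,0,0,0,0,0,0]]]'; python3 - <<'E'
from plan import *
show(); delta(*tgt(-13.8,30,2))
im=viewer.get_image("wrist"); cv2.imwrite("pics/w3.png",im["frame"][40:400,80:560])
E
```

```text
time_s: 6.0
tcp_pos: [602.0, 18.9, 85.0]
tcp_rot: [0.283, 0.115, 0.952, -0.035]
ft_force: [-0.4, -0.1, -1.0]
gripper_width: 0.1
grasp_force: 0.0
J [-0.139  0.446  1.87  -0.226  0.256 -1.266] F [-0.4 -0.1 -1. ]
t 6.0 tcp [602.   18.9  85. ] F [-0.4 -0.1 -1. ]
shift/75 [-0.003  0.004 -0.001] turn/pi [-0.0003  0.0006 -0.    ]
```

View pics/w3.png

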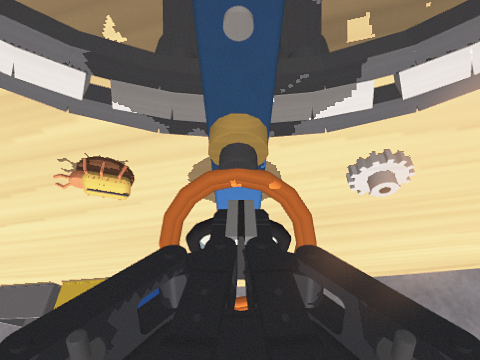

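The finger is through the ring (ring centre ≈ 238,210, fingertips visible below its top bar) with no contact force. I'll hook it up against the top bar.

```bash
python3 -m pendant '[[[-1,-0.05,0,-0.011,0,0,0],[-1,-0.05,0,-0.011,0,0,0],[-1,-0.05,0,-0.011,0,0,0],[-1,0,0,0,0,0,0],[-1,0,0,0,0,0,0]]]';python3 -c "
from plan import *
show(); delta(*tgt(-13.8,30,13))"
```

```text
time_s: 6.55
tcp_pos: [609.7, 17.0, 92.7]
tcp_rot: [0.282, 0.115, 0.952, -0.034]
ft_force: [-3.4, 0.5, -1.6]
gripper_width: 0.3
grasp_force: 1.4
J [-0.141  0.445  1.843 -0.197  0.286 -1.298] F [-3.4  0.5 -1.6]
t 6.55 tcp [609.7  17.   92.7] F [-3.4  0.5 -1.6]
shift/75 [-0.003  0.004 -0.003] turn/pi [-0.0002 -0.0001 -0.0001]
```

```bash
python3 -m pendant '[[[-1,-0.0436,0,-0.067,0,0,0],[-1,-0.0436,0,-0.067,0,0,0],[-1,-0.0436,0,-0.067,0,0,0],[-1,0,0,0,0,0,0],[-1,0,0,0,0,0,0]]]';python3 - <<'E'
from plan import *
show(); delta(*tgt(-13.8,30,13,18))
im=viewer.get_image("wrist"); w=im["frame"][60:360,140:500].copy()
im=viewer.get_image("scene"); s=cv2.resize(im["frame"][150:250,270:400],(390,300))
cv2.imwrite("pics/c4.png",np.hstack([w,s]))
E
```

```text
time_s: 7.05
tcp_pos: [609.1, 17.2, 110.7]
tcp_rot: [0.281, 0.115, 0.952, -0.034]
ft_force: [-4.9, 0.2, -7.4]
gripper_width: 0.0
grasp_force: 4.2
J [-0.14   0.413  1.831 -0.171  0.33  -1.325] F [-4.9  0.2 -7.4]
t 7.05 tcp [609.1  17.2 110.7] F [-4.9  0.2 -7.4]
shift/75 [-0.01   0.004  0.001] turn/pi [-0.0002 -0.0005 -0.    ]
```

View pics/c4.png

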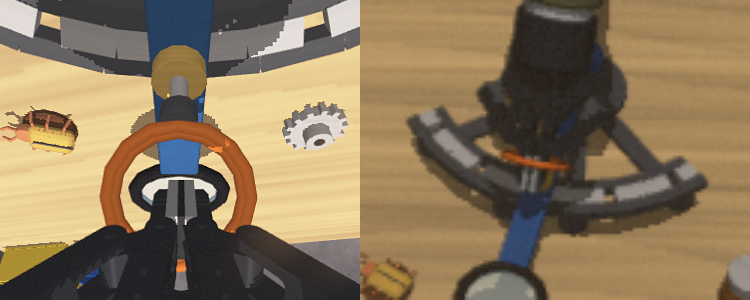

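Pin shaft shows above the brass boss (wrist 178,85), so the pin is raised. I'll lift it a little more, then start the swing to the right.

```bash
python3 -m pendant '[[[-1,-0.029,0,-0.045,0,0,0],[-1,0,0,0,0,0,0],[-1,0.0019,-0.1192,-0.0012,0.0067,0,0.0102],[-1,0.0019,-0.1192,-0.0012,0.0067,0,0.0102],[-1,0.0019,-0.1192,-0.0012,0.0067,0,0.0102],[-1,0,0,0,0,0,0],[-1,0,0,0,0,0,0]]]';python3 -c "
from plan import *
show(); delta(*tgt(-20.4,30,13,22))"
```

```text
time_s: 7.85
tcp_pos: [601.2, -8.6, 114.7]
tcp_rot: [0.279, 0.17, 0.944, -0.051]
ft_force: [-6.6, 2.0, -8.2]
gripper_width: 0.0
grasp_force: 5.0
J [-0.164  0.399  1.839 -0.31   0.353 -1.117] F [-6.6  2.  -8.2]
t 7.85 tcp [601.2  -8.6 114.7] F [-6.6  2.  -8.2]
shift/75 [-0.008  0.005  0.   ] turn/pi [-0.0004 -0.0004 -0.    ]
```

```bash
python3 -m pendant '[[[-1,0.0019,-0.1192,-0.0012,0.0067,0,0.0102],[-1,0.0019,-0.1192,-0.0012,0.0067,0,0.0102],[-1,0.0019,-0.1192,-0.0012,0.0067,0,0.0102],[-1,0.0019,-0.1192,-0.0012,0.0067,0,0.0102],[-1,0.0019,-0.1192,-0.0012,0.0067,0,0.0102],[-1,0.0019,-0.1192,-0.0012,0.0067,0,0.0102],[-1,0.0019,-0.1192,-0.0012,0.0067,0,0.0102],[-1,0,0,0,0,0,0],[-1,0,0,0,0,0,0]]]';python3 - <<'E'
from plan import *
show(); delta(*tgt(-35.8,30,13,22))
im=viewer.get_image("wrist"); w=im["frame"][60:360,140:500].copy()
im=viewer.get_image("scene"); s=cv2.resize(im["frame"][150:280,230:400],(390,300))
cv2.imwrite("pics/c5.png",np.hstack([w,s]))
E
```

```text
time_s: 8.75
tcp_pos: [572.1, -63.4, 114.9]
tcp_rot: [0.27, 0.295, 0.912, -0.088]
ft_force: [-6.0, 3.5, -8.0]
gripper_width: -0.1
grasp_force: 5.0
J [-0.216  0.375  1.877 -0.574  0.414 -0.688] F [-6.   3.5 -8. ]
t 8.75 tcp [572.1 -63.4 114.9] F [-6.   3.5 -8. ]
shift/75 [-0.005  0.001  0.002] turn/pi [-0.0006 -0.0001  0.0002]
```

View pics/c5.png

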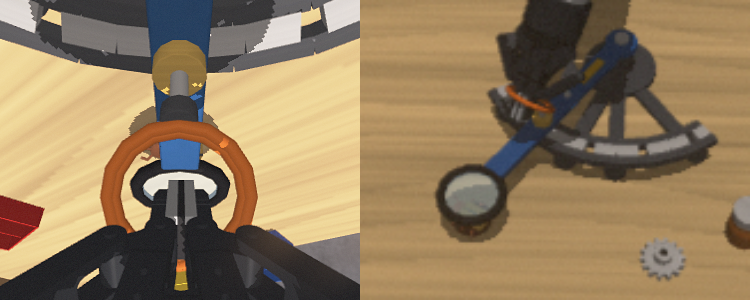

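The arm has swung and the lens now stands over the beetle (scene crop 470,195). I'll lower the ring.

```bash
python3 -m pendant '[[[-1,0.029,0,0.0447,0,0,0],[-1,0.029,0,0.0447,0,0,0],[-1,0.029,0,0.0447,0,0,0],[-1,0,0,0,0,0,0],[-1,0,0,0,0,0,0]]]';python3 -m pendant '[[[-1,0.022,0,0.0336,0,0,0],[-1,0.022,0,0.0336,0,0,0],[-1,0,0,0,0,0,0],[-1,0,0,0,0,0,0]]]';python3 -c "
from plan import *
show(); delta(*tgt(-35.8,30,13,4))"
```

```text
time_s: 9.35
tcp_pos: [572.3, -63.3, 103.0]
tcp_rot: [0.27, 0.295, 0.912, -0.088]
ft_force: [-6.5, 3.5, -7.6]
gripper_width: 0.1
grasp_force: 5.0
time_s: 9.75
tcp_pos: [572.3, -63.3, 97.1]
tcp_rot: [0.27, 0.295, 0.912, -0.088]
ft_force: [-6.3, 4.2, -6.3]
gripper_width: -0.1
grasp_force: 5.0
J [-0.216  0.407  1.89  -0.636  0.376 -0.621] F [-6.3  4.2 -6.3]
t 9.75 tcp [572.3 -63.3  97.1] F [-6.3  4.2 -6.3]
shift/75 [-0.002 -0.003  0.003] turn/pi [-0.0004  0.0001  0.0002]
```

```bash
python3 -m pendant '[[[-1,0.022,0,0.0336,0,0,0],[-1,0.022,0,0.0336,0,0,0],[-1,0.05,0,0.011,0,0,0],[-1,0.05,0,0.011,0,0,0],[-1,0,0,0,0,0,0],[-1,0,0,0,0,0,0]]]';python3 - <<'E'
from plan import *
show(); delta(*tgt(-35.8,30,2))
o=env.get_obs(); im=viewer.get_image("wrist"); f=im["frame"].copy()
for dl,col in((0,(0,255,0)),(11,(255,0,255))):
    P,M=target(-35.8,0,2.3,dl)
    for a in np.linspace(0,2*np.pi,60): cv2.circle(f,tuple(int(v) for v in proj(im,P+35*(np.cos(a)*M[:,0]+np.sin(a)*M[:,1]),o)),1,col,-1)
cv2.imwrite("pics/w6.png",f[40:400,80:560])
E
```

```text
time_s: 10.35
tcp_pos: [568.8, -60.6, 86.2]
tcp_rot: [0.271, 0.294, 0.912, -0.088]
ft_force: [0.2, -0.8, -0.1]
gripper_width: 0.2
grasp_force: 0.0
J [-0.211  0.421  1.908 -0.696  0.35  -0.554] F [ 0.2 -0.8 -0.1]
t 10.35 tcp [568.8 -60.6  86.2] F [ 0.2 -0.8 -0.1]
shift/75 [ 0.041 -0.004 -0.012] turn/pi [-0.0002  0.0007  0.0003]
```

View pics/w6.png

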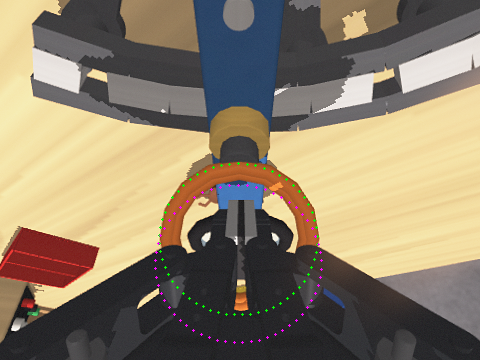

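The ring matches the seated outline (green) and not the lifted one, so the pin has dropped fully. I'll withdraw along the finger.

```bash
python3 -m pendant '[[[-1,0.04,0,-0.01,0,0,0],[-1,0,0,-0.15,0,0,0],[-1,0,0,-0.25,0,0,0],[-1,0,0,-0.3,0,0,0],[-1,0,0,-0.4,0,0,0],[-1,0,0,-0.4,0,0,0],[-1,0,0,-0.4,0,0,0],[-1,0,0,0,0,0,0],[-1,0,0,0,0,0,0]]]';python3 - <<'E'
from plan import *
show()
o=env.get_obs(); im=viewer.get_image("wrist"); f=im["frame"].copy()
for dl,col in((0,(0,255,0)),(11,(255,0,255))):
    P,M=target(-35.8,0,2.3,dl)
    for a in np.linspace(0,2*np.pi,60): cv2.circle(f,tuple(int(v) for v in proj(im,P+35*(np.cos(a)*M[:,0]+np.sin(a)*M[:,1]),o)),1,col,-1)
w=f[60:360,140:500]
im=viewer.get_image("scene"); s=cv2.resize(im["frame"][150:280,230:400],(390,300))
cv2.imwrite("pics/c7.png",np.hstack([w,s]))
E
```

```text
time_s: 11.3
tcp_pos: [502.8, -12.9, 204.6]
tcp_rot: [0.271, 0.294, 0.912, -0.088]
ft_force: [-0.3, -0.3, -0.7]
gripper_width: -0.2
grasp_force: 0.0
J [-0.124  0.102  1.953 -0.469  0.62  -0.751] F [-0.3 -0.3 -0.7]
```

View pics/c7.png

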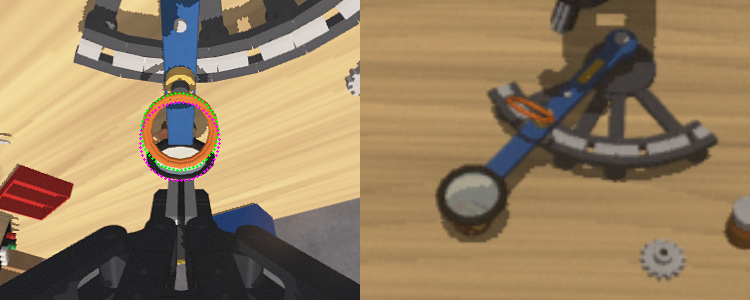

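The finger is clear of the ring. The ring matches the seated outline, the lens is over the beetle and the gear hasn't moved.

```bash
python3 -c "
from workcell import env
print(env.hand_in())"
```

```text
the job is handed in; nothing more can be done
None
```

The magnifier's arm now sits one hole to the right with its lens above the beetle, and I handed the job in about 11.3 s into the 48 s limit; no verdict was shown. In the last pictures the ring lines up with its seated height, the robot touches nothing, and I saw nothing else moved, though I compared only the beetle, gear and jar.

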